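Open the air valve box and shut the red valve

TASK

Before the compressor is connected to the valve box, the branch with the red handle must be shut off. Without lifting the orange cover, push it along its track all the way back so that the valves are uncovered, then push the red handle a quarter turn clockwise until it is fully shut. Leave the cover back, both blue valves open, and the things lying round the box where they are.

Things in the scene. Friction and masses are not known exactly. Their poses are not given: they have to be found in the camera images.
- valve_box: compressed-air valve box, grey, fixed to the bench, 230 (x) x 308 (y) x 98 mm high; origin at the centre of its underside, x to its back, y to its left. Its rear half is closed, 81 mm high; its front half is the valve bay. At the front, couplings stick out 29 mm at 36 mm height. Lips at the sides of the cover's track rise to 96 mm at y = +-153 mm
- bay (a point): middle of the row of valves in the bay of the box, at handle height. The bay is open above once uncovered: x -108 to -15 mm, y -139 to 139 mm in the box frame; front wall 79 mm high. Three ball valves, pipes along x; the handles' vertical axes at x = -40 mm, y = -90, -5 and 80 mm. Which place has the red handle differs each time
- cover: sliding cover, orange, moulded, ribbed: 112 (x) x 298 (y) x 23 mm high, loose, 0.35 kg; origin at the centre of its underside, axes as the box's. It lies on runners 84 mm above the bench, between the side lips (2 mm play each side), free above. It slides along the box's x with about 1 N, stays where left, and hides the valves when closed
- cover_front (a point): middle of the cover's front face, 95 mm above the bench; the upright face is 22 mm high (84 to 106 mm) and 266 mm wide in its upper part. In the box frame its x is about -116 mm closed and -9 mm fully back, where the cover's rear edge meets the rear wall
- red_handle (a joint): the red handle of one valve: 0 = shut (handle across its pipe, pointing to the box's +y, against its stop), 1.571 = open (handle along its pipe, pointing to the box's front, -x); vertical axis, clockwise from above to shut. Friction 0.12 N m (3 to 4 N near the tip), no spring: it stays where left
- red_pivot (a point): on the turning axis of the red handle, at the handle's mid height, 65 mm above the bench
- red_tip (a point): end of the red handle, 50 mm from its axis, at mid height; the coloured sleeve is 36 mm long (14 to 50 mm from the axis), 14 mm wide and 14 mm high (58 to 72 mm above the bench), nothing below it within 10 mm
- blue_a_handle (a joint): the blue handle of another valve: 0 = shut (handle across its pipe, pointing to the box's +y, against its stop), 1.571 = open (handle along its pipe, pointing to the box's front, -x); vertical axis, clockwise from above to shut. Friction 0.12 N m (3 to 4 N near the tip), no spring: it stays where left; to be left open
- blue_b_handle (a joint): the blue handle of the third valve: 0 = shut (handle across its pipe, pointing to the box's +y, against its stop), 1.571 = open (handle along its pipe, pointing to the box's front, -x); vertical axis, clockwise from above to shut. Friction 0.12 N m (3 to 4 N near the tip), no spring: it stays where left; to be left open
- marker: red and black marker lying on its side, 138 mm long, 18 mm thick; loose on the bench beside the valve box, not part of the job; origin at the centre of its underside
- awl: awl with a wooden handle, lying, 135 mm long; loose on the bench beside the valve box, not part of the job; origin at the centre of its underside
- tape: cream roll of tape lying flat, diameter 87 mm, 19 mm high; loose on the bench beside the valve box, not part of the job; origin at the centre of its underside
- channel: offcut of aluminium channel, 16 x 79 x 10 mm high; loose on the bench beside the valve box, not part of the job; origin at the centre of its underside
- jar: clear jar with a white lid, diameter 52 mm, 66 mm high; loose on the bench beside the valve box, not part of the job; origin at the centre of its underside
- cap: white screw cap, diameter 36 mm, 18 mm high; loose on the bench beside the valve box, not part of the job; origin at the centre of its underside
- beech: small beech block, 26 x 70 x 22 mm high; loose on the bench beside the valve box, not part of the job; origin at the centre of its underside

How it is judged:
By the outcome, as a careful person would: the job done as asked, in the order asked, and still so for the second after the job is handed in, with the robot touching nothing.
It also fails if it takes over 40 s, if anything falls off the work surface, if the arm or the gripper's body presses on something with over 40 N, if the wrist force passes 120 N, or if a joint passes its speed limit or range.

ROBOT

A 6-joint arm with a two-finger parallel gripper is mounted at the origin on a cart in front of the work surface, level with it; the furniture and walls round the work are solid. World frame = base frame: x ahead of the robot, y to its left, z up, the work surface at z = 0. Lengths are in m, angles in degrees, forces in N, time in s.
With the tool pointing down it reaches from about 0.4 to 0.825 m from the base axis. Payload 7 kg.
Tool frame: the origin (TCP) lies at the very end of the fingers, on their centre line; the grasp point (between the pads) lies 19 mm behind it; z points along the fingers, y is the line along which they close (so a half turn about z gives the same grasp; the last joint's range is limited). The gripper opens to 88 mm and grips with 3 to 60 N. Pads are 19 mm wide; open, the fingers measure 130 mm over their backs; the gripper's body (78 mm by 193 mm) begins 47 mm behind the grasp point.
Start: joints at [79.819, 20.546, 0.682, 0, -70.136, -16.507], TCP at [0.303, 0.603, 0.227] pointing down, gripper open.
Joint ranges: [-176.03, 176.03], [-82.01, 121.73], [-58.28, 71.71], [-173.87, 95.51], [-174.79, -0.11], [-173.66, 173.66]. Speed limits (degrees/s): [136.94, 136.94, 172.46, 180, 180, 180].

INTERFACE

Orientations are given as [roll, pitch, yaw] about the fixed x, y, z axes, in that order (R = Rz(yaw) Ry(pitch) Rx(roll)).
In Python, from plant import get_state, imaging, r, finder gives the robot as it stands.
- The arm moves only by the shell command python3 -m handwheel 'ROWS' [FORCE]. ROWS is JSON, a list of rows, each a list of 5 numbers: the closure, from 0 (fully open) to 1 (shut), then the shift along the world's x, y, z in cm, then the turn about the world's z in degrees. A call has 1 to 8 rows; each row is the pose to reach, as a shift and turn from the pose commanded when the call began; what a row does not reach only later rows make up. A row lasts 1/8 s, in which the tool goes at most 62.5 mm and 10.7 degrees, less where a joint would pass 70% of its speed; a pose out of reach is approached as far as the arm can. A call with a gripper value outside its range is refused whole. The fingers move at their own pace and stop on an object; FORCE is the grip in N (left out, the last holds). Time passes only in rows, so rows that repeat a pose let the fingers close. It gives the time, the measured TCP pose, the force, the opening and the grip force at its end, in the units of the state.
- get_state(): the state, without advancing time (a new reading comes with each control period).
- imaging.capture(name): name is "scene" or "top"; returns (picture, depth): 480x640x3 uint8, red, green, blue; 480x640 float32, m along the optical axis (not along the pixel's ray), 0 where there is no reading.
- imaging.get_calibration(name): a dict with "fx", "fy", "cx", "cy" (pixels), "rvec" (rotation vector, rad) and "tvec" (3), from world to camera coordinates, as OpenCV has them. Camera axes: x right, y down, z forward; pixel columns grow to the right and rows downward; lengths in m; the calibration is good to about 2 mm. A picture is of the moment at which its call begins. get_calibration takes no time and is no camera call.
- r.close_job(): hands the job in; it is judged then, once.
Trained networks look in the newest picture that a camera, given by its name, has taken for a name from the list of things; names that differ only in an ending like _2 or _b are one class to them, and where a whole thing is asked for, a point or a joint stands for the part that bears it (a point fixed in the world has none). Each returns a list of dicts, best first, with "p" (0 to 1); they miss things now and then, are a little off and sometimes report something else, mostly with a low value. They report only what shows in the picture. A call takes as long as a camera call.
- finder.cut_out(camera, query): "region" (480x640 bool, what is visible of it) and "pixel" ([column, row] in pixels, amid what is visible of it).
The state is a dict: "time_s": time; "joints": joint angles; "qd": joint speeds; "joint_torque": joint torques, N m; "tcp_pos": TCP position; "eef_rot": TCP orientation; "contact_force": force on the tool from outside, world axes, zero at the start; "moment": the same for the moment, N m; "gripper_width": finger opening in m; "gripper_force": force on a finger pad.
Only numpy, scipy, OpenCV 4.12 (cv2) and the standard library are available. Lean on these libraries where they do the work, as an engineer would, in place of code of your own. Each camera call takes 0.05 s, during which the arm holds its last target. There are 200 camera calls.

## Working session

There is one attempt and no reset: what is moved stays moved. The work goes in short steps, Python scripts to look and compute and a shell command to move; the robot and the scene stay as the last step left them, time stands still between calls to the robot, and variables do not carry over. Pictures are saved under pics/ and viewed, at most 10 in all, crops included, and the job is handed in when it is done.

```bash
mkdir -p pics; cat > h.py <<'E'
import numpy as np,cv2
from plant import get_state, imaging, r, finder
def cap(n):
    p,d=imaging.capture(n); return p,d
def world(n,d,mask=None):
    c=imaging.get_calibration(n); R=cv2.Rodrigues(np.array(c["rvec"],float))[0]; t=np.array(c["tvec"],float).ravel()
    v,u=np.mgrid[0:480,0:640]
    P=np.stack([(u-c["cx"])/c["fx"]*d,(v-c["cy"])/c["fy"]*d,d],-1)
    W=(P-t)@R
    W[d<=0]=np.nan
    return W
def save(p,f): cv2.imwrite("pics/"+f,cv2.cvtColor(p,cv2.COLOR_RGB2BGR))
E
python3 - <<'E'
from h import *
for n in("scene","top"):
    p,d=cap(n); save(p,n+"1.png"); W=world(n,d)
    for q in("valve_box","cover"):
        for o in finder.cut_out(n,q)[:2]:
            m=o["region"]&(d>0); w=W[m]
            print(n,q,round(o["p"],2),o["pixel"],m.sum(),np.nanpercentile(w,[2,50,98],axis=0).round(3).tolist())
            if q=="cover":
                k=w[w[:,2]>0.095]; 
                if len(k): print(cv2.minAreaRect(k[:,:2].astype(np.float32)*1000), np.median(k[:,2]))
s=get_state();print(s["time_s"],s["tcp_pos"],s["eef_rot"])
E
```

```text
scene valve_box 0.78 [333.2, 296.1] 10739 [[0.396, 0.125, 0.002], [0.451, 0.292, 0.077], [0.66, 0.45, 0.097]]
scene cover 0.97 [335.6, 278.4] 6661 [[0.406, 0.158, 0.085], [0.462, 0.305, 0.105], [0.534, 0.434, 0.107]]
((475.17315673828125, 292.680419921875), (266.29949951171875, 108.77725982666016), 80.32283782958984) 0.10490174957639446
top valve_box 0.55 [320.1, 234.9] 15015 [[0.406, 0.118, 0.043], [0.588, 0.27, 0.081], [0.662, 0.431, 0.099]]
top cover 0.58 [311.1, 301.2] 12998 [[0.414, 0.148, 0.087], [0.48, 0.289, 0.106], [0.546, 0.431, 0.109]]
((479.437255859375, 292.4232177734375), (273.1044006347656, 108.5894546508789), 79.98149108886719) 0.10596549013298433
0.3 [0.3030964  0.60293238 0.22624184] [ 1.79968627e+02 -3.06065065e-03 -2.66904142e+01]
```

View pics/top1.png

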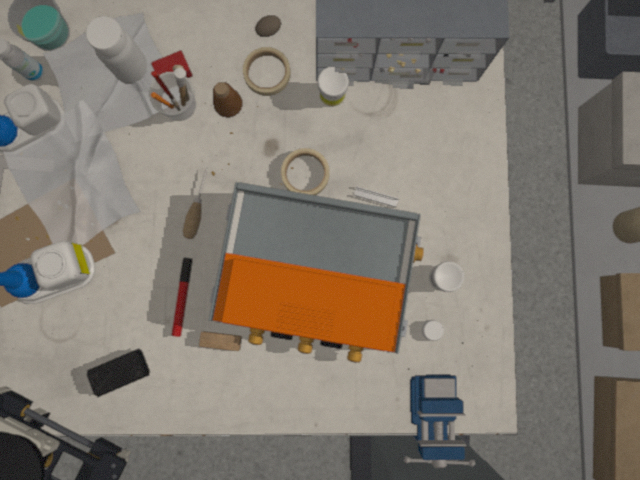

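View pics/scene1.png

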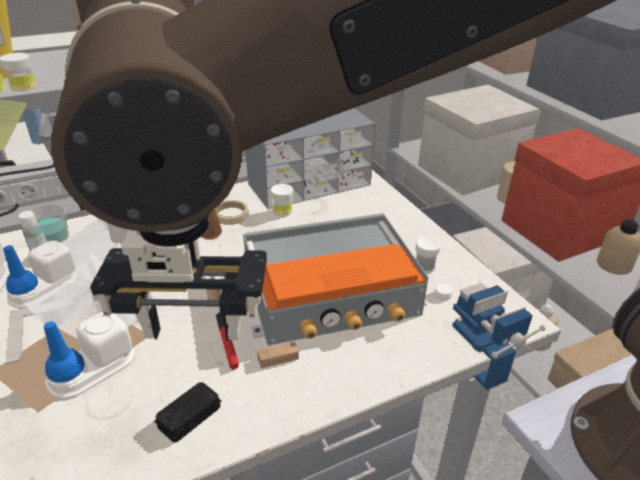

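The top picture shows the box yawed about −10°, with the cover closed: left end near (220,290), right end near (405,315), front edge at the bottom. The bench in front of the cover is free apart from the beech block at (220,341). The scene picture agrees. The box's y axis runs along about 80° in the world, and the cover's centre is at about (0.477, 0.292). I'll push with open fingers for two contact points.

```bash
python3 -m handwheel '[[0,2,-6,0,8],[0,4,-12,0,16.5],[0,6,-18,0,16.5],[0,8,-24,0,16.5],[0,8.2,-29.5,-3,16.5],[0,8.2,-29.5,-8,16.5],[0,8.2,-29.5,-13.5,16.5],[0,8.2,-29.5,-13.5,16.5]]'
python3 - <<'E'
from h import *
s=get_state();print(s["time_s"],s["tcp_pos"],s["eef_rot"],s["contact_force"],s["gripper_width"])
p,d=cap("top");save(p,"top2.png");W=world("top",d)
c=[o for o in finder.cut_out("top","cover")]
w=W[c[0]["region"]&(d>0)];w=w[w[:,2]>.1]
print(c[0]["p"],cv2.minAreaRect(w[:,:2].astype(np.float32)*1000))
# box outline: points at lip height 0.088-0.1 outside cover
a=np.radians(-10);X=np.array([np.cos(a),np.sin(a)]);Y=np.array([-X[1],X[0]])
q=W[(W[...,2]>.09)&(W[...,2]<.1)&(W[...,0]>.45)&(W[...,0]<.7)&(W[...,1]>.08)&(W[...,1]<.5)]
print(len(q),cv2.minAreaRect(q[:,:2].astype(np.float32)*1000))
E
```

```text
time_s: 1.3
tcp_pos: [0.3837, 0.3054, 0.0888]
eef_rot: [179.6, 0.2, -10.2]
contact_force: [0.0, -0.4, 0.3]
gripper_width: 0.0878
gripper_force: 0.0
1.3 [0.38365947 0.30536306 0.08879905] [ 1.79597591e+02  1.65081640e-01 -1.02383901e+01] [ 0.04707301 -0.40101767  0.30287731] 0.08777842682519561
0.57 ((476.6351623535156, 289.58807373046875), (266.21343994140625, 104.0273208618164), 80.00595092773438)
2791 ((538.935302734375, 278.43511962890625), (310.0523986816406, 229.73507690429688), 80.2913589477539)
```

View pics/top2.png

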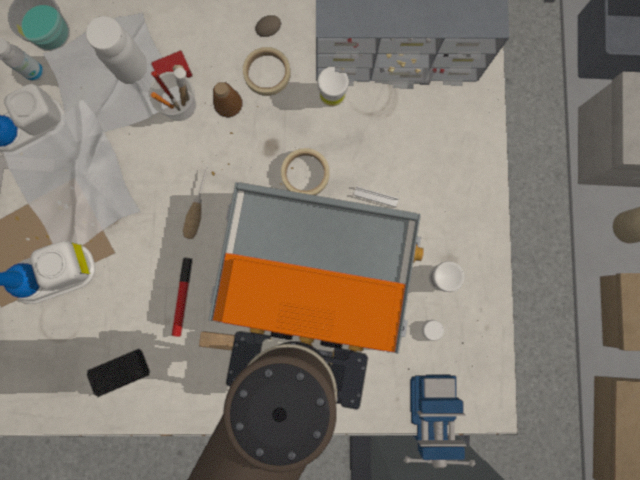

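The gripper stands in front of the cover with the front edge near (310,345). A box fit of 310×230 mm matches the given size: origin about (0.539, 0.2785), yaw −9.8°. The TCP is centred at box y≈0 and needs to travel about 139 mm along box x.

```bash
python3 -m handwheel '[[0,1.5,-0.25,0,0],[0,3,-0.5,0,0],[0,4.5,-0.8,0,0],[0,6,-1.05,0,0],[0,7.5,-1.3,0,0],[0,9,-1.55,0,0],[0,10.5,-1.8,0,0],[0,12,-2.05,0,0]]'; python3 -m handwheel '[[0,0.4,-0.07,0,0],[0,0.7,-0.12,0,0],[0,1,-0.17,0,0],[0,1.2,-0.2,0,0],[0,1.2,-0.2,0,0]]'
```

```text
time_s: 2.4
tcp_pos: [0.5061, 0.2873, 0.0914]
eef_rot: [180.0, 0.0, -10.2]
contact_force: [-1.6, -0.6, 0.9]
gripper_width: 0.0875
gripper_force: 0.8
time_s: 3.02
tcp_pos: [0.5172, 0.2856, 0.0916]
eef_rot: [-180.0, -0.0, -10.2]
contact_force: [0.0, 0.4, -0.2]
gripper_width: 0.0877
gripper_force: 0.1
```

```bash
python3 -m handwheel '[[0,0.15,-0.03,0,0],[0,0.3,-0.05,0,0],[0,0.4,-0.07,0,0],[0,0.4,-0.07,0,0]]'; python3 -m handwheel '[[0,0.1,-0.02,0,0],[0,0.2,-0.03,0,0],[0,0.2,-0.03,0,0]]'
```

```text
time_s: 3.52
tcp_pos: [0.518, 0.2851, 0.0917]
eef_rot: [179.9, 0.2, -10.1]
contact_force: [-17.7, 4.1, 9.6]
gripper_width: 0.088
gripper_force: 9.4
time_s: 3.9
tcp_pos: [0.5181, 0.2851, 0.0916]
eef_rot: [179.9, 0.4, -10.1]
contact_force: [-29.0, 6.2, 16.9]
gripper_width: 0.0877
gripper_force: 14.7
```

```bash
python3 -m handwheel '[[0,-1,0.17,0,0],[0,-3,0.5,0.5,0],[0,-6,1,3,0],[0,-11,2,5,0],[0,-16,3,5,0],[0,-16.5,3,5,0],[0,-16.5,3,5,0]]'
python3 - <<'E'
from h import *
p,d=cap("top");W=world("top",d)
save(cv2.resize(p[160:380,180:460],(800,629))[:600],"top3.png")
O=np.array([.539,.2785]);a=np.radians(-9.8);X=np.array([np.cos(a),np.sin(a)]);Y=np.array([-X[1],X[0]])
for q in("red_handle","blue_a_handle","cover"):
    for o in finder.cut_out("top",q)[:3]:
        w=W[o["region"]&(d>0)]
        if q=="cover": w=w[w[:,2]>.1]
        b=np.c_[(w[:,:2]-O)@X,(w[:,:2]-O)@Y,w[:,2]]
        print(q,round(o["p"],2),o["pixel"],len(w),np.nanpercentile(b,[3,50,97],axis=0).round(3).tolist())
s=get_state();print(s["time_s"],s["tcp_pos"],s["contact_force"])
E
```

```text
time_s: 4.78
tcp_pos: [0.3578, 0.3149, 0.1421]
eef_rot: [-179.9, -0.0, -10.1]
contact_force: [0.3, 0.1, -0.4]
gripper_width: 0.0875
gripper_force: 0.0
red_handle 0.72 [258.5, 292.6] 294 [[-0.085, 0.074, 0.064], [-0.061, 0.086, 0.07], [-0.035, 0.098, 0.075]]
red_handle 0.32 [322.9, 237.8] 12380 [[-0.008, -0.141, 0.088], [0.044, -0.002, 0.106], [0.098, 0.139, 0.109]]
blue_a_handle 0.69 [310.0, 304.2] 259 [[-0.087, -0.011, 0.064], [-0.062, -0.003, 0.07], [-0.036, 0.004, 0.075]]
cover 0.74 [322.5, 234.8] 10526 [[-0.007, -0.126, 0.103], [0.041, -0.002, 0.106], [0.09, 0.123, 0.109]]
4.975 [0.35888839 0.31437992 0.14137553] [0.23356771 0.8624369  0.37610482]
```

View pics/top3.png

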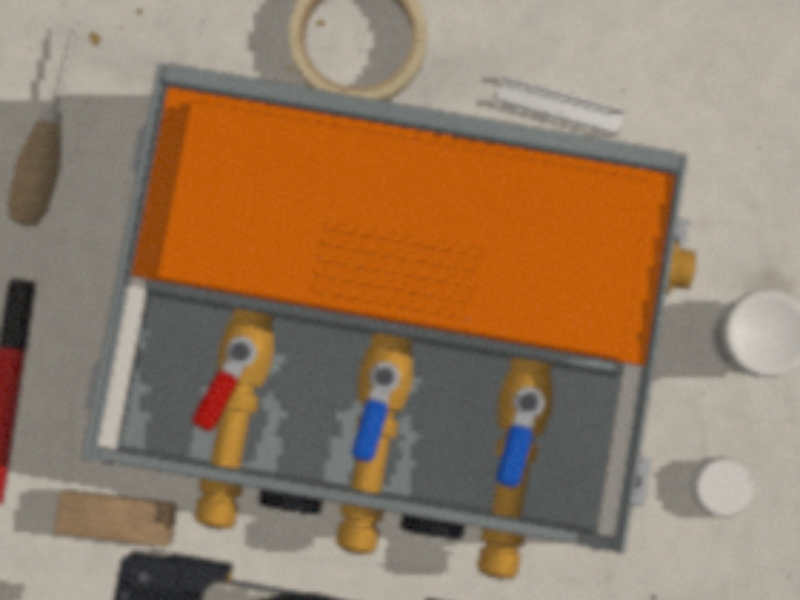

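The cover is fully back. The red handle is the left valve (box y=+80), pointing mostly to the front and leaning about 12° towards +y. The pivot is at crop (240,350) and the tip at (208,412). Both blue valves are open. I'll close the fingers, enter between red and blue, and push the handle to +y and then +x.

```bash
python3 -m handwheel '[[1,0,0,0,0],[1,3,1,0,0],[1,7,2,0,0],[1,10.8,3.1,0,0],[1,10.8,3.1,-2,0],[1,10.8,3.1,-4,0],[1,10.8,3.1,-4,0]]' 15
python3 - <<'E'
from h import *
s=get_state();print(s["time_s"],s["tcp_pos"],s["eef_rot"],s["gripper_width"])
p,d=cap("scene");save(cv2.resize(p[220:400,200:440],(800,600)),"sc4.png")
E
```

```text
time_s: 5.85
tcp_pos: [0.4659, 0.3442, 0.0996]
eef_rot: [179.8, 0.1, -10.3]
contact_force: [-0.2, -0.7, 0.7]
gripper_width: 0.0233
gripper_force: 0.0
5.85 [0.46588991 0.34418079 0.09963475] [ 1.79792693e+02  1.05586232e-01 -1.02608689e+01] 0.0233337718309457
```

View pics/sc4.png

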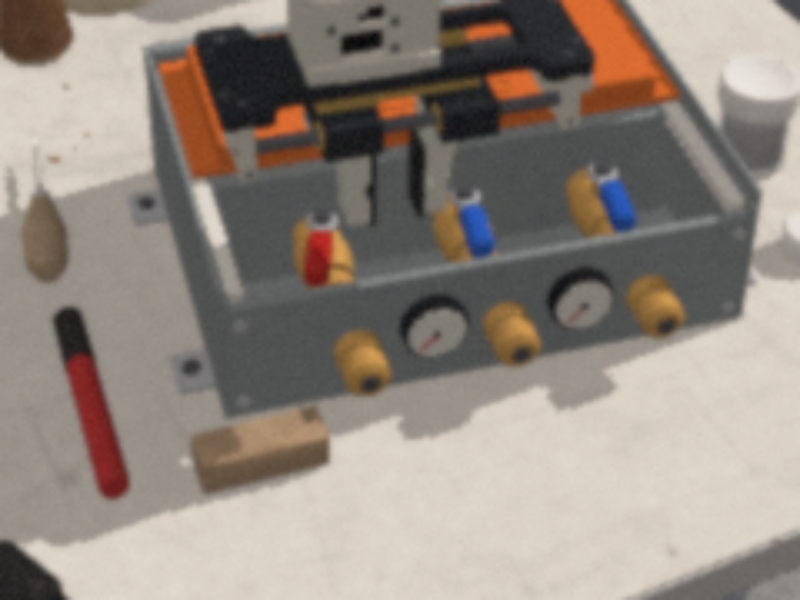

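The fingers (crop (355,190) and (430,180)) hang between the red handle (320,250) and the middle blue one, still closing. I'll let them shut and then descend.

```bash
python3 -m handwheel '[[1,0,0,0,0],[1,0,0,0,0],[1,0,0,0,0],[1,0,0,-1.5,0],[1,0,0,-2.8,0],[1,0,0,-3.8,0],[1,0,0,-3.8,0]]'
```

```text
time_s: 6.78
tcp_pos: [0.4657, 0.3449, 0.0621]
eef_rot: [179.9, 0.1, -10.2]
contact_force: [0.8, 0.4, -0.5]
gripper_width: 0.0001
gripper_force: 0.0
```

```bash
python3 -m handwheel '[[1,0,0.7,0,0],[1,0.05,1.2,0,0],[1,0.1,1.8,0,0],[1,0.3,2.3,0,0],[1,0.5,2.85,0,0],[1,1.05,3.75,0,0],[1,1.8,4.45,0,0],[1,1.8,4.45,0,0]]'
python3 - <<'E'
from h import *
p,d=cap("scene");save(cv2.resize(p[220:400,200:440],(800,600)),"sc5.png")
E
```

```text
time_s: 7.78
tcp_pos: [0.4841, 0.3902, 0.063]
eef_rot: [180.0, 0.0, -10.2]
contact_force: [-1.1, -1.4, -1.6]
gripper_width: 0.0006
gripper_force: 0.6
```

View pics/sc5.png

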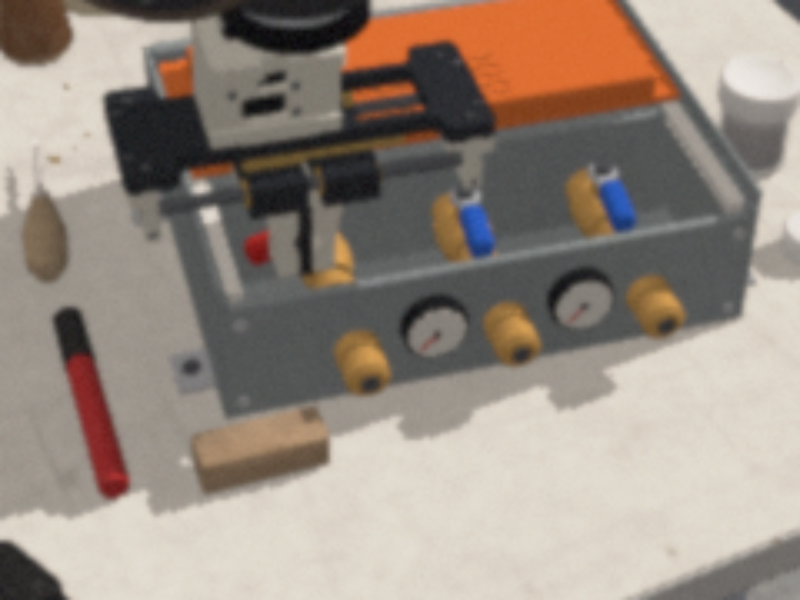

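The handle has turned to point mostly left; its red tip shows at crop (258,247), ahead of the fingers. Now I'll push along box x to the stop.

```bash
python3 -m handwheel '[[1,0.4,0.2,0,0],[1,0.8,0.35,0,0],[1,1.2,0.5,0,0],[1,1.5,0.65,0,0],[1,1.65,0.7,0,0],[1,1.65,0.7,0,0]]';  python3 -m handwheel '[[1,0.2,-0.03,0,0],[1,0.4,-0.07,0,0],[1,0.4,-0.07,0,0]]'
```

```text
time_s: 8.57
tcp_pos: [0.4993, 0.3966, 0.0635]
eef_rot: [179.9, 0.1, -10.2]
contact_force: [-10.6, -2.5, 4.3]
gripper_width: 0.0006
gripper_force: 5.0
time_s: 8.95
tcp_pos: [0.4999, 0.3964, 0.0634]
eef_rot: [179.9, 0.4, -10.2]
contact_force: [-28.2, 2.7, 11.7]
gripper_width: 0.0008
gripper_force: 13.9
```

The fingers stopped where the shut handle was predicted to be (box x≈−60 mm). I'll back off, rise and look.

```bash
python3 -m handwheel '[[1,-1,0.17,0,0],[1,-2.3,0.4,0.2,0],[1,-2.3,0.4,3,0],[1,-2.3,0.4,7,0],[1,-7,1,9,0],[1,-12,0,9,0],[1,-15,-2,9,0],[1,-15,-2,9,0]]'
python3 - <<'E'
from h import *
p,d=cap("top");W=world("top",d)
save(cv2.resize(p[160:380,180:460],(800,629))[:600],"top6.png")
O=np.array([.5413,.2801]);a=np.radians(-9.8);X=np.array([np.cos(a),np.sin(a)]);Y=np.array([-X[1],X[0]])
hsv=cv2.cvtColor(p,cv2.COLOR_RGB2HSV)
for n,lo,hi in(("red",170,5),("blue",105,125)):
    H=hsv[...,0];m=((H>=lo)|(H<=hi) if lo>hi else (H>=lo)&(H<=hi))&(hsv[...,1]>150)&(W[...,2]>.055)&(W[...,2]<.08)
    w=W[m];b=np.c_[(w[:,:2]-O)@X,(w[:,:2]-O)@Y]
    g=(abs(b[:,0]+60)<50)&(abs(b[:,1])<140);b=b[g]
    for s in (b[b[:,1]>30],b[abs(b[:,1])<30],b[b[:,1]<-30]) if 0 else [b*1000]:
        s=s/1000
        for k in([.09,.2],[-.04,.04],[-.14,-.05]) if n=="blue" else([.0,.2],):
            t=s[(s[:,1]>k[0])&(s[:,1]<k[1])]
            if len(t)>9: print(n,len(t),cv2.minAreaRect((t*1000).astype(np.float32)))
E
```

```text
time_s: 9.95
tcp_pos: [0.3533, 0.376, 0.1547]
eef_rot: [-179.9, -0.0, -10.1]
contact_force: [1.0, 0.1, 0.6]
gripper_width: 0.0002
gripper_force: 0.0
```

View pics/top6.png

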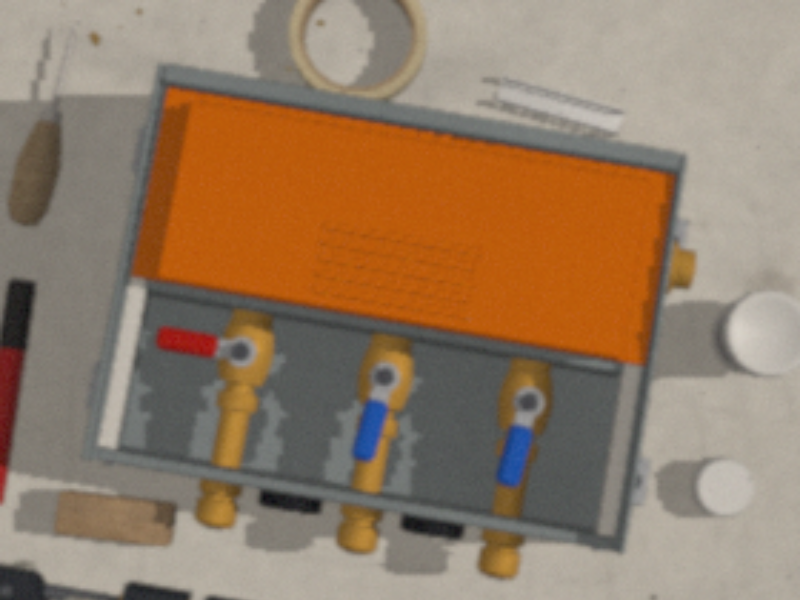

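The red handle now lies across its pipe, pointing left (crop (158,338)–(240,350)). The blues are unchanged, and the cover is back. A quick check of the handle angle (my range filter mixed units):

```bash
python3 - <<'E'
from h import *
p,d=cap("top");W=world("top",d)
O=np.array([.5413,.2801]);a=np.radians(-9.8);X=np.array([np.cos(a),np.sin(a)]);Y=np.array([-X[1],X[0]])
# intersect pixel rays with z=.072 to avoid depth noise
c=imaging.get_calibration("top");R=cv2.Rodrigues(np.array(c["rvec"],float))[0];t=np.array(c["tvec"],float).ravel()
v,u=np.mgrid[0:480,0:640];D=np.stack([(u-c["cx"])/c["fx"],(v-c["cy"])/c["fy"],np.ones_like(u)],-1)@R;C=-R.T@t
Q=C+D*((.072-C[2])/D[...,2])[...,None]
bx=(Q[...,:2]-O)@X*1000;by=(Q[...,:2]-O)@Y*1000
q=p.astype(int);red=(q[...,0]>110)&(q[...,1]<60)&(q[...,2]<70);blu=(q[...,2]>110)&(q[...,0]<80)
inb=(bx>-105)&(bx<-15)
for n,m in(("red",red&inb&(by>20)&(by<139)),("blueM",blu&inb&(abs(by)<40)),("blueR",blu&inb&(by<-50)&(by>-139))):
    t=np.c_[bx[m],by[m]]; e=np.linalg.svd(t-t.mean(0),full_matrices=False)[2][0]
    print(n,len(t),t.mean(0).round(1),"angle",np.degrees(np.arctan2(-e[0],e[1])).round(1))
w=W[(q[...,0]>150)&(q[...,1]<140)&(q[...,2]<60)&(W[...,2]>.1)&(W[...,2]<.115)]
b=np.c_[(w[:,:2]-O)@X,(w[:,:2]-O)@Y]; print("cover",len(b),np.percentile(b,[1,99],axis=0).round(4).tolist())
E
```

```text
red 156 [-42.7 109.9] angle 179.7
blueM 149 [-75.3  -2.7] angle 83.3
blueR 160 [-75.6 -88.2] angle 83.9
cover 10401 [[-0.0102, -0.1336], [0.0904, 0.1261]]
```

```bash
python3 -c "
from plant import r
print(r.close_job())"
```

```text
the job is handed in; nothing more can be done
None
```

The job is handed in: the cover is fully back, the red handle is shut (within about 1° of straight across its pipe), both blue valves are still open, and nothing visible round the box has moved.

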